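Stamp the bakery's mark on the top cake-box blank

ROBOT

A 6-joint arm with a two-finger parallel gripper is mounted at the origin on the work surface. World frame = base frame: x ahead of the robot, y to its left, z up, the work surface at z = 0. Lengths are in m, angles in degrees, forces in N, time in s.
With the tool pointing down it reaches from about 0.375 to 0.825 m from the base axis. Payload 5.5 kg.
Tool frame: the origin (TCP) lies between the finger pads; the fingertips stand ahead of it and the grasp point (between the pads) lies 5 mm behind it (finger_overhang is the z of the fingertips in the tool frame, in m); z points along the fingers, y is the line along which they close (so a half turn about z gives the same grasp; the last joint's range is limited). The gripper opens to 85 mm and grips with 20 to 120 N. Pads are 22 mm wide; open, the fingers measure 114 mm over their backs; the gripper's body (76 mm by 85 mm) begins 54 mm behind the grasp point. The pads swing forward as they close: fully open they stand 13 mm farther back than shut.
Start: joints at [63.713, 17.962, -2.699, 69.339, 0, 90], TCP at [0.266, 0.538, 0.245] pointing down, gripper open.
Joint ranges: [-152.73, 152.73], [-39.44, 99.34], [-58.76, 71.6], [-118.89, 123.64], [-81.53, 83.1], [-180, 180]. Speed limits (degrees/s): [136.94, 136.94, 172.46, 180, 180, 180].

INTERFACE

Orientations are given as [roll, pitch, yaw] about the fixed x, y, z axes, in that order (R = Rz(yaw) Ry(pitch) Rx(roll)).
In Python, from cell import get_state, snapshot, hand_in, finger_overhang gives the robot as it stands.
- The arm moves only by the tool send_rows, never from a script. Its argument "deltas" is a list of rows, each a list of 6 numbers: the shift along the tool's x, y, z in m, then the turn, a rotation vector about the tool's x, y, z in rad. In form: [[x, y, z, ax, ay, az], ...]. A call has 1 to 5 rows; each row is the pose to reach, as a shift and turn from the pose commanded when the call began, along the tool's axes at that moment; what a row does not reach only later rows make up. A row lasts 1/8 s, in which the tool goes at most 62.5 mm and 10.7 degrees, less where a joint would pass 70% of its speed; a pose out of reach is approached as far as the arm can. A call with a gripper value outside its range is refused whole. "fingers" is the opening, from 0 (shut) to 1 (fully open), set as the call begins (left out, the last holds). The fingers move at their own pace and stop on an object; the grip force is fixed at half the most. Time passes only in rows, so rows that repeat a pose let the fingers close. It gives the time, the measured TCP pose, the force, the opening and the grip force at its end, in the units of the state.
- get_state(): the state, without advancing time (a new reading comes with each control period).
- snapshot(name): name is "scene" or "side" or "wrist"; returns a dict with "frame" (480x640x3 uint8, red, green, blue), "fx", "fy", "cx", "cy" (pixels), "world_from_camera" (4x4, takes a point from camera to world coordinates); the wrist camera has in their place "T_tool_cam" (4x4, takes a point from camera to tool coordinates, whose origin is the TCP and whose axes are the flange's). Camera axes: x right, y up, looking along -z (the intrinsics and any distortion apply to the point x, -y, -z); pixel columns grow to the right and rows downward; lengths in m; the calibration is good to about 2 mm. A picture is of the moment at which its call begins: read the wrist's pose just before it. There is no depth.
- hand_in(): hands the job in; it is judged then, once.
The state is a dict: "t": time; "q": joint angles; "qvel": joint speeds; "tau": joint torques, N m; "eef_pos": TCP position; "tcp_rot": TCP orientation; "contact_force": force on the tool from outside, world axes, zero at the start; "ft_torque": the same for the moment, N m; "gripper_width": opening from 0.0 (shut) to 1.0 (fully open); "finger_force": force on a finger pad.
Only numpy, scipy, OpenCV 4.12 (cv2) and the standard library are available. Lean on these libraries where they do the work, as an engineer would, in place of code of your own. Each camera call takes 0.05 s, during which the arm holds its last target. There are 200 camera calls.

TASK

Take the green self-inking stamp out of its wooden tray and print the bakery's mark in the box printed on the top cake-box blank: stand the stamp square inside the printed outline, press its hood fully home with firm, even force for a moment without shifting it, and lift it straight off. Then stand the stamp back upright in its tray and let go; leave everything else as it is and print nowhere else.

Things in the scene. Friction and masses are not known exactly. Their poses are not given: they have to be found in the camera images.
- stamp: Self-inking stamp, 130 g, upright. Black foot: a rim 66 (stamp x) by 44 (stamp y) mm, 8 mm high, open in the middle, where the red die comes down. Green hood 60 (x) by 36 (y) mm slides down over it; at rest its straight sides run from 30 to 78 mm above the underside, its top is at 90 mm. Origin: centre of the foot's underside; z up. The mark looks the same after a half turn.
- stamp_hood (a joint): How far the hood is pushed down, in m: 0 at rest, 0.018 fully home, die on the card. A spring pushes it back: 4 N starts it, 10 N brings it home. A clean print takes 12 to 22 N on the card, hood home, steady for half a second (aim at 17 N); over 26 N blots it and crushes the blanks. Beyond 0.012 the die marks whatever lies below.
- stamp_grip (a point): Point on the stamp's axis to hold it by, on the hood, 66 mm above the foot's underside when the hood is at rest (it moves down with the hood). Hold across the 36 mm width (stamp y).
- blanks: Pile of flat kraft cake-box blanks, 160 (x) by 200 (y) mm, fixed on the counter. Origin: centre of its underside, on the counter. The pile's height is not measured: 8 to 40 mm, according to how many blanks are left. It is level and a little springy (gives about 1 mm per 9 N).
- mark_box (a point): Point on the counter right below the centre of the dark printed outline on the top blank (the outline is 78 mm along the pile's x by 56 mm along its y). Only x, y and yaw tell: the card's surface lies 8 to 40 mm higher. The stamp's 66 mm side goes along the outline's 78 mm side, either way round.
- stamp_tray: Light wooden open tray for the stamp, fixed, 96 (x) by 74 (y) mm outside, 14 mm high, walls 4 mm. Origin: centre of its underside, on the counter.
- stamp_tray_in (a point): Centre of the tray's inner floor, 4 mm above the counter; inside it measures 88 (x) by 66 (y) mm. The stamp's foot stands flat on it, anywhere inside, yaw like the tray's, either way round.
- label_roll: Bystander: roll of paper labels lying flat, 64 mm across, 30 mm high, beside the tray. Origin at its underside.
- round_stamp: Bystander: turned wooden hand stamp, 38 mm across, 58 mm high, beside the tray. Not the one to use. Origin at its underside.
- bell: Bystander: brass counter bell, 68 mm across, 48 mm high, beside the blanks. Origin at its underside.
- cup: Bystander: white coffee mug, 58 mm high, at the side. Origin at its underside.
- tongs: Bystander: steel pastry tongs lying flat, 220 mm long, near the far edge.
- jar: Bystander: amber glass jar with a wooden lid, 90 mm across, 130 mm high, at the side. Origin at its underside.

How it is judged:
By the outcome, as a careful person would: the job done as asked, in the order asked, and still so for the second after the job is handed in, with the robot touching nothing.
It also fails if it takes over 59 s, if anything falls off the work surface, if the arm or the gripper's body presses on something with over 40 N, if the wrist force passes 120 N, or if a joint passes its speed limit or range.

## Working session

There is one attempt and no reset: what is moved stays moved. The work goes in short steps, Python scripts to look and compute and a tool call to move; the robot and the scene stay as the last step left them, time stands still between calls to the robot, and variables do not carry over. Pictures are saved under pics/ and viewed, at most 10 in all, crops included, and the job is handed in when it is done.

Besides the shell and the picture viewer there is one more tool, called as a command line: name --pt "numbers of a row" for each row, then --argument value for the rest. send_rows: Moves the arm, as the interface text tells. Its arguments: {"type":"object","properties":{"deltas":{"type":"array","items":{"type":"array","items":{"type":"number"}}},"fingers":{"type":"number"}},"required":["deltas"]}

```bash
mkdir -p pics; ls; cat > h.py <<'E'
import numpy as np,cv2
from cell import get_state,snapshot,hand_in,finger_overhang
from scipy.spatial.transform import Rotation as R
def tool(s):
    T=np.eye(4);T[:3,:3]=R.from_euler('xyz',s['tcp_rot'],degrees=True).as_matrix();T[:3,3]=s['eef_pos'];return T
def cam(name):
    s=get_state();c=snapshot(name)
    M=np.array(c['world_from_camera']) if 'world_from_camera' in c else tool(s)@np.array(c['T_tool_cam'])
    np.savez(f'{name}.npz',M=M,k=[c['fx'],c['fy'],c['cx'],c['cy']],f=c['frame'])
    return c
def save(name,out,crop=None,scale=1):
    f=np.load(f'{name}.npz')['f'][:,:,::-1]
    if crop: f=f[crop[1]:crop[3],crop[0]:crop[2]]
    cv2.imwrite('pics/'+out,cv2.resize(f,None,fx=scale,fy=scale,interpolation=cv2.INTER_CUBIC))
def ray(name,px,z):
    d=np.load(f'{name}.npz');fx,fy,cx,cy=d['k'];M=d['M']
    v=M[:3,:3]@np.array([(px[0]-cx)/fx,-(px[1]-cy)/fy,-1]);o=M[:3,3]
    return o+v*(z-o[2])/v[2]
def proj(name,P):
    d=np.load(f'{name}.npz');fx,fy,cx,cy=d['k'];M=d['M']
    p=np.linalg.inv(M)@np.append(P,1);return np.array([cx+fx*p[0]/-p[2],cy-fy*p[1]/-p[2]])
E
python3 - <<'E'
from h import *
print(get_state(),finger_overhang)
for n in('scene','side','wrist'):
    c=cam(n);save(n,n+'0.png');print(n,{k:v for k,v in c.items() if k!='frame'})
E
```

```text
pics
{'t': 0.0, 'q': array([ 6.37124418e+01,  1.80042711e+01, -2.75522445e+00,  6.93396623e+01,
       -1.29309925e-04,  9.00003321e+01]), 'qvel': array([-0.00106682,  0.02196366, -0.10304982,  0.05314531, -0.05923899,
       -0.00232754]), 'tau': array([ 2.28346835e-07, -5.39588106e+01,  3.39746547e+01,  1.94944750e-02,
        3.26032869e-04,  1.98403853e-06]), 'eef_pos': array([0.26547721, 0.53744448, 0.24442609]), 'tcp_rot': array([-1.79900842e+02,  1.29884516e-04,  1.53712110e+02]), 'contact_force': array([0.31140737, 0.47289624, 0.55639976]), 'ft_torque': array([-0.00656888,  0.01901522,  0.00881561]), 'finger_force': 0.0, 'gripper_width': 1.002296941972091} 0.014
scene {'fx': 443.8679595156165, 'fy': 443.8679595156165, 'cx': 315.4768744053249, 'cy': 237.26318627356846, 'world_from_camera': array([[-0.75066829, -0.48155005,  0.4523347 ,  1.08719242],
       [ 0.66045847, -0.52925743,  0.5326173 ,  0.5957255 ],
       [-0.01708038,  0.69856719,  0.71534057,  0.88469669],
       [ 0.        ,  0.        ,  0.        ,  1.        ]])}
side {'fx': 511.33218911264686, 'fy': 511.33218911264686, 'cx': 315.9532134985196, 'cy': 240.72413393478132, 'world_from_camera': array([[ 0.82823557,  0.30156387, -0.47231882,  0.09002566],
       [-0.56017998,  0.42302678, -0.71221256, -0.74509227],
       [-0.01497407,  0.85446333,  0.51929587,  0.63458295],
       [ 0.        ,  0.        ,  0.        ,  1.        ]])}
wrist {'fx': 336.27787604786323, 'fy': 336.27787604786323, 'cx': 319.00075145788026, 'cy': 243.02626175934185, 'T_tool_cam': array([[ 8.55316882e-04,  9.47887294e-01,  3.18604686e-01,
         8.19388473e-02],
       [ 9.99999462e-01, -9.97868679e-04,  2.84209944e-04,
         3.71791314e-04],
       [ 5.87324632e-04,  3.18604272e-01, -9.47887637e-01,
        -1.29618501e-01],
       [ 0.00000000e+00,  0.00000000e+00,  0.00000000e+00,
         1.00000000e+00]])}
```

View pics/scene0.png

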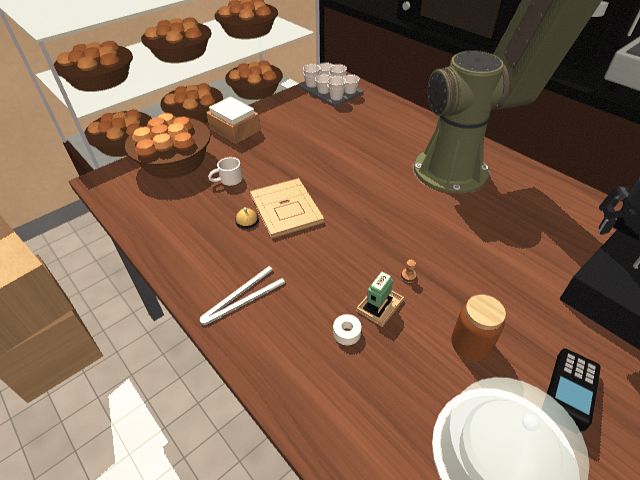

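View pics/side0.png

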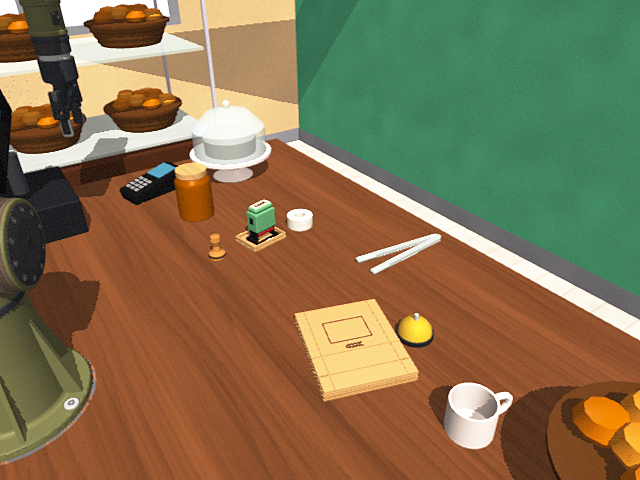

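The scene view shows the stamp in its tray near (380,300), blanks near (288,208) and the bell at (247,217). The side view shows the stamp at (261,222) and the outline at (347,330). Next I'll zoom in on both with a mosaic.

```bash
python3 - <<'E'
from h import *
def c(n,x0,y0):
    f=np.load(n+'.npz')['f'][y0:y0+75,x0:x0+100,::-1]
    return cv2.resize(f,(400,300),interpolation=cv2.INTER_CUBIC)
m=np.vstack([np.hstack([c('scene',330,260),c('scene',240,170)]),np.hstack([c('side',210,190),np.zeros((300,400,3),np.uint8)])])
f=np.load('side.npz')['f'][295:400,290:430,::-1];m[300:,400:]=cv2.resize(f,(400,300),interpolation=cv2.INTER_CUBIC)
cv2.imwrite('pics/m.png',m)
E
```

```text
(no output)
```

View pics/m.png

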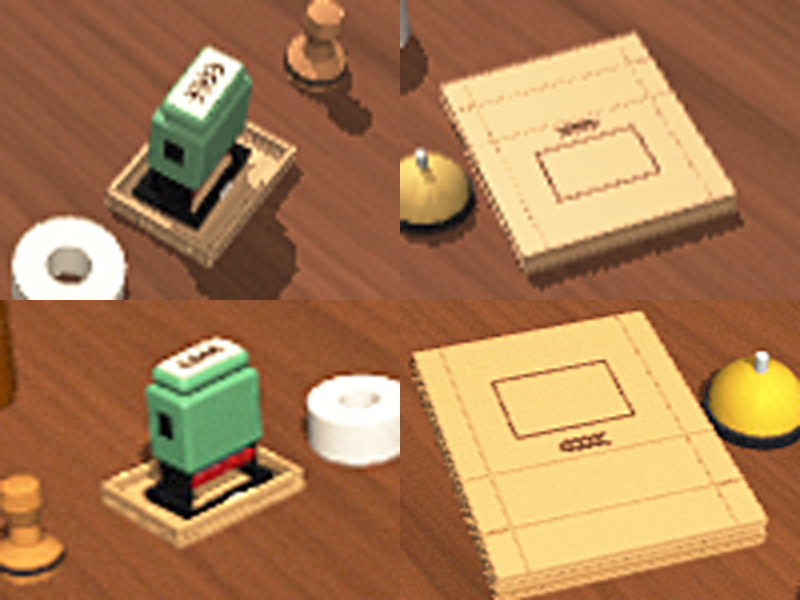

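Mosaic pixels that matter: tray rim corners in scene at (108,195), (208,255), (298,150) and in side at (103,190), (180,233), (305,175). The outline corners are clear in both views.

```bash
python3 - <<'E'
from h import *
def S(a,x0,y0,s,dx=0,dy=0): return [((x-dx)/s+x0,(y-dy)/s+y0) for x,y in a]
t1=S([(108,195),(208,255),(298,150)],330,260,4); t2=S([(103,490),(180,533),(305,475)],210,190,4,0,300)
for n,t in(('scene',t1),('side',t2)):
    P=[ray(n,p,.014) for p in t];print(n,np.round(P,4).tolist(),[np.linalg.norm(P[i]-P[i+1]) for i in(0,1)],
      'c',(P[0]+P[2])/2,'yaw',[np.degrees(np.arctan2(*(P[i+1]-P[i])[1::-1])) for i in(0,1)])
o1=S([(537,153),(632,125),(662,172),(560,202)],240,170,4,400,0)
o2=S([(492,383),(605,360),(634,414),(517,437)],290,295,400/140,400,300)
for z in(.01,.02,.03,.04):
  for n,t in(('scene',o1),('side',o2)):
    P=[ray(n,p,z) for p in t];print(z,n,np.mean(P,0).round(4),[np.linalg.norm(P[i]-P[(i+1)%4]).round(4) for i in range(4)],[np.degrees(np.arctan2(*(P[(i+1)%4]-P[i])[1::-1])).round(1) for i in range(4)])
# stamp hood top centre
for n,t in(('scene',S([(207,112/1.35)],330,260,4)),('side',S([(199,362)],210,190,4,0,300))): print(n,ray(n,t[0],.094))
E
```

```text
scene [[0.6201, 0.191, 0.014], [0.607, 0.2588, 0.014], [0.5119, 0.2443, 0.014]] [np.float64(0.0690547703971749), np.float64(0.096163345108367)] c [0.5659824 0.2176481 0.014    ] yaw [np.float64(100.91479215085998), np.float64(-171.37575816318102)]
side [[0.5077, 0.2287, 0.014], [0.5222, 0.1596, 0.014], [0.6145, 0.174, 0.014]] [np.float64(0.07063859530999438), np.float64(0.09345448961119071)] c [0.56112654 0.20135861 0.014     ] yaw [np.float64(-78.16948053998453), np.float64(8.856415224653768)]
0.01 scene [ 0.5184 -0.1887  0.01  ] [np.float64(0.0755), np.float64(0.0573), np.float64(0.0787), np.float64(0.0564)] [np.float64(162.1), np.float64(72.6), np.float64(-18.6), np.float64(-110.7)]
0.01 side [ 0.5295 -0.1792  0.01  ] [np.float64(0.0781), np.float64(0.0549), np.float64(0.0768), np.float64(0.0532)] [np.float64(-17.9), np.float64(-109.1), np.float64(160.9), np.float64(72.3)]
0.02 scene [ 0.5249 -0.1797  0.02  ] [np.float64(0.0746), np.float64(0.0567), np.float64(0.0778), np.float64(0.0558)] [np.float64(162.1), np.float64(72.6), np.float64(-18.6), np.float64(-110.7)]
0.02 side [ 0.52
[... 333 characters left out ...]
p.float64(-18.6), np.float64(-110.7)]
0.03 side [ 0.5154 -0.1974  0.03  ] [np.float64(0.0756), np.float64(0.0531), np.float64(0.0744), np.float64(0.0515)] [np.float64(-17.9), np.float64(-109.1), np.float64(160.9), np.float64(72.3)]
0.04 scene [ 0.5379 -0.1618  0.04  ] [np.float64(0.0729), np.float64(0.0554), np.float64(0.076), np.float64(0.0545)] [np.float64(162.1), np.float64(72.6), np.float64(-18.6), np.float64(-110.7)]
0.04 side [ 0.5084 -0.2064  0.04  ] [np.float64(0.0743), np.float64(0.0522), np.float64(0.0731), np.float64(0.0506)] [np.float64(-17.9), np.float64(-109.1), np.float64(160.9), np.float64(72.3)]
scene [0.56706407 0.21143283 0.094     ]
side [0.56376263 0.20098199 0.094     ]
```

```bash
cat >> h.py <<'E'
def go(x,y,z,yaw,rp=(180,0)):
    s=get_state();T=tool(s);G=np.eye(4);G[:3,:3]=R.from_euler('xyz',[rp[0],rp[1],yaw],degrees=True).as_matrix();G[:3,3]=[x,y,z]
    D=np.linalg.inv(T)@G
    print('t',round(s['t'],2),np.round(s['eef_pos'],4),np.round(s['tcp_rot'],2),'F',np.round(s['contact_force'],1),'delta',np.round(D[:3,3],4).tolist(),np.round(R.from_matrix(D[:3,:3]).as_rotvec(),4).tolist())
E
python3 -c "
from h import *
go(.564,.208,.245,9)"
```

```text
t 0.15 [0.2655 0.5376 0.2446] [-179.93    0.    153.71] F [-0.7  0.2 -0.5] delta [-0.4136, -0.1633, -0.0001] [-0.0005, 0.0016, 2.5257]
```

send_rows --pt "-0.08 -0.033 0 0 0 0.18" --pt "-0.16 -0.066 0 0 0 0.36" --pt "-0.24 -0.1 0 0 0 0.54" --pt "-0.32 -0.13 0 0 0 0.72" --pt "-0.413 -0.164 0 0 0 0.9"

```text
t: 0.78
eef_pos: [0.4746, 0.303, 0.2452]
tcp_rot: [-180.0, -0.0, 101.8]
contact_force: [1.6, 0.8, -0.7]
gripper_width: 1.004
finger_force: 0.0
```

send_rows --pt "0 0 0 0 0 0.18" --pt "0 0 0 0 0 0.36" --pt "0 0 0 0 0 0.54" --pt "0 0 0 0 0 0.72" --pt "0 0 0 0 0 0.9"

```text
t: 1.4
eef_pos: [0.4734, 0.3045, 0.245]
tcp_rot: [-180.0, 0.0, 50.2]
contact_force: [-0.5, -0.3, -0.3]
gripper_width: 1.002
finger_force: 0.0
```

```bash
python3 -c "
from h import *
go(.564,.208,.245,9)"
```

```text
t 1.4 [0.4734 0.3045 0.245 ] [-1.7999e+02  4.0000e-02  5.0230e+01] F [-0.5 -0.3 -0.3] delta [-0.0162, 0.1313, -0.0] [0.0001, 0.0007, 0.7197]
```

send_rows --pt "-0.004 0.03 0 0 0 0.17" --pt "-0.008 0.065 0 0 0 0.35" --pt "-0.012 0.1 0 0 0 0.53" --pt "-0.016 0.131 0 0 0 0.72" --pt "-0.016 0.131 0 0 0 0.72"

```text
t: 2.02
eef_pos: [0.5784, 0.1563, 0.2447]
tcp_rot: [-177.5, 0.1, 13.9]
contact_force: [-0.8, 1.7, -1.3]
gripper_width: 0.997
finger_force: 0.0
```

```bash
python3 -c "
from h import *
go(.564,.208,.245,9);cam('wrist');save('wrist','w1.png')"
```

```text
t 2.02 [0.5784 0.1563 0.2447] [-1.775e+02  1.400e-01  1.385e+01] F [-0.8  1.7 -1.3] delta [-0.0016, -0.0536, 0.002] [-0.0436, 0.0044, 0.0846]
```

View pics/w1.png

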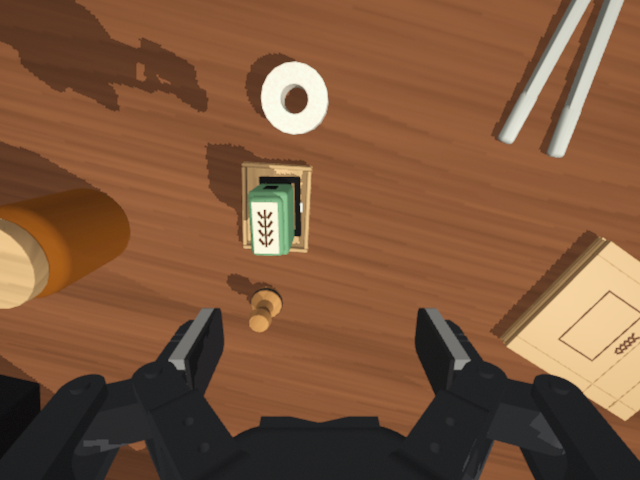

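The wrist view shows the tray with outer corners near (243,163), (312,165), (308,250), (244,250), the hood top at (267,228), the roll at (295,98) and the round stamp at (264,308). I'll let the arm settle, then check.

send_rows --pt "0 0 0 0 0 0" --pt "0 0 0 0 0 0"

```text
t: 2.33
eef_pos: [0.5764, 0.1611, 0.2453]
tcp_rot: [-177.4, 0.1, 14.3]
contact_force: [0.0, 0.2, -0.5]
gripper_width: 0.998
finger_force: 0.0
```

```bash
python3 -c "
from h import *
P=[ray('wrist',p,.014) for p in ((243,163),(312,165),(308,250),(244,250))];print(np.round(P,4),np.mean(P,0))
print([np.degrees(np.arctan2(*(P[(i+1)%4]-P[i])[1::-1])).round(1) for i in range(4)])
go(.564,.208,.245,9)"
```

```text
[[0.6039 0.2558 0.014 ]
 [0.6197 0.1845 0.014 ]
 [0.5263 0.1667 0.014 ]
 [0.5075 0.2381 0.014 ]] [0.56432652 0.21127752 0.014     ]
[np.float64(-77.5), np.float64(-169.2), np.float64(104.8), np.float64(10.4)]
t 2.33 [0.5764 0.1611 0.2453] [-1.7745e+02  1.1000e-01  1.4320e+01] F [ 0.   0.2 -0.5] delta [-0.0004, -0.0485, 0.0025] [-0.0444, 0.004, 0.0927]
```

send_rows --pt "0 -0.025 0.001 -0.022 0.002 0.03" --pt "0 -0.05 0.0025 -0.044 0.004 0.058" --pt "0 -0.05 0.0025 -0.044 0.004 0.058" --pt "0 -0.05 0.0025 -0.044 0.004 0.058"

```text
t: 2.82
eef_pos: [0.5759, 0.1666, 0.245]
tcp_rot: [-177.8, 0.0, 15.0]
contact_force: [0.6, -1.1, 0.1]
gripper_width: 0.998
finger_force: 0.0
```

```bash
python3 -c "
from h import *
go(.564,.210,.245,11);cam('wrist');save('wrist','w2.png',(200,100,440,280),3.3)"
```

```text
t 2.83 [0.5759 0.1666 0.245 ] [-1.7783e+02  3.0000e-02  1.5050e+01] F [ 0.6 -1.1  0.1] delta [-0.0002, -0.0449, 0.0017] [-0.0379, 0.0019, 0.0706]
```

View pics/w2.png

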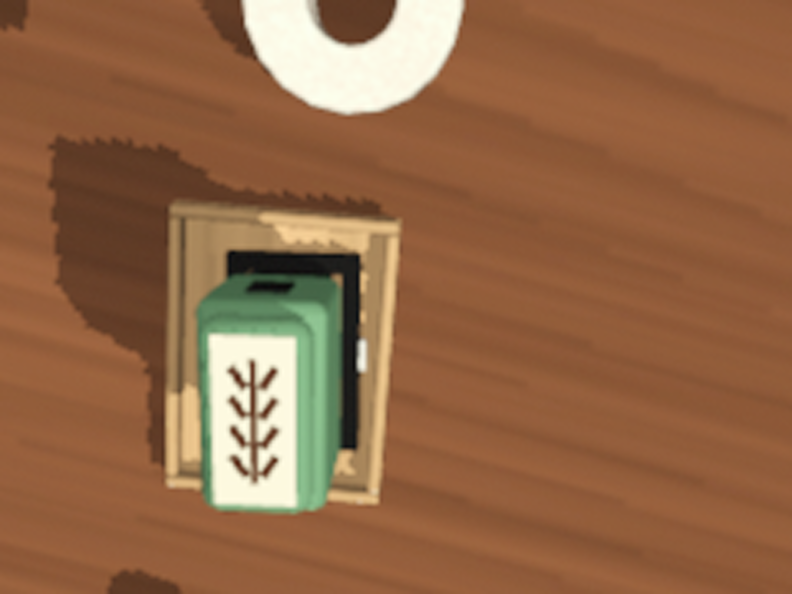

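The crop shows the stamp upright in its tray: hood label centre at (253,420), tray corners (172,205), (400,220), (378,500), (168,487). The arm barely moved, so I'll check the joints.

```bash
python3 -c "
from h import *
s=get_state();print(s['q'].round(1),s['qvel'].round(1))
k=3.3
P=[ray('wrist',(x/k+200,y/k+100),.014) for x,y in((172,205),(400,220),(378,500),(168,487))];print(np.round(P,4),np.mean(P,0))
print([np.degrees(np.arctan2(*(P[(i+1)%4]-P[i])[1::-1])).round(1) for i in range(4)])
P=[ray('wrist',(x/k+200,y/k+100),.094) for x,y in((208,334),(298,338),(297,508),(212,504))];print(np.round(P,4),np.mean(P,0))
print([np.degrees(np.arctan2(*(P[(i+1)%4]-P[i])[1::-1])).round(1) for i in range(4)])
P=[ray('wrist',(x/k+200,y/k+100),.012) for x,y in((229,252),(358,256),(356,448))];print(np.round(P,4),(P[0]+P[2])/2)
"
```

```text
[ 15.   17.9  -2.8  69.3   2.2 179.9] [-0.3  0.1  0.   0.1 -0.1 -0.1]
[[0.6035 0.2563 0.014 ]
 [0.6182 0.1847 0.014 ]
 [0.5246 0.1672 0.014 ]
 [0.5093 0.2386 0.014 ]] [0.5638909  0.21171135 0.014     ]
[np.float64(-78.4), np.float64(-169.4), np.float64(102.1), np.float64(10.6)]
[[0.5858 0.2247 0.094 ]
 [0.591  0.202  0.094 ]
 [0.5456 0.1913 0.094 ]
 [0.5404 0.2139 0.094 ]] [0.56567387 0.20797428 0.094     ]
[np.float64(-77.0), np.float64(-166.8), np.float64(103.0), np.float64(13.4)]
[[0.5935 0.2357 0.012 ]
 [0.6034 0.1949 0.012 ]
 [0.5401 0.1792 0.012 ]] [0.56680032 0.20746037 0.012     ]
```

send_rows --pt "0 0 0 0 0 0"

```text
t: 3.0
eef_pos: [0.576, 0.1663, 0.245]
tcp_rot: [-177.8, 0.0, 15.0]
contact_force: [0.2, -0.2, 0.1]
gripper_width: 0.997
finger_force: 0.0
```

Joint 6 hit its limit because tool yaw = q1 − q6 + 180. I'll use the half-turn grasp instead, yaw −166.5.

send_rows --pt "0 0 0 0 0 -0.18" --pt "0 0 0 0 0 -0.36" --pt "0 0 0 0 0 -0.54" --pt "0 0 0 0 0 -0.72" --pt "0 0 0 0 0 -0.9"

```text
t: 3.62
eef_pos: [0.576, 0.1662, 0.245]
tcp_rot: [-178.6, -1.7, 66.9]
contact_force: [-0.7, -0.1, 0.3]
gripper_width: 1.002
finger_force: 0.0
```

send_rows --pt "0 0 0 0 0 -0.18" --pt "0 0 0 0 0 -0.36" --pt "0 0 0 0 0 -0.54" --pt "0 0 0 0 0 -0.72" --pt "0 0 0 0 0 -0.9"

```text
t: 4.25
eef_pos: [0.576, 0.1662, 0.245]
tcp_rot: [179.5, -2.1, 118.5]
contact_force: [0.4, 0.6, -1.0]
gripper_width: 0.999
finger_force: 0.0
```

send_rows --pt "0 0 0 0 0 -0.18" --pt "0 0 0 0 0 -0.36" --pt "0 0 0 0 0 -0.54" --pt "0 0 0 0 0 -0.72" --pt "0 0 0 0 0 -0.9"

```text
t: 4.88
eef_pos: [0.576, 0.1662, 0.245]
tcp_rot: [178.0, -0.9, 170.1]
contact_force: [0.3, -0.1, 0.4]
gripper_width: 0.996
finger_force: 0.0
```

```bash
python3 -c "
from h import *
go(.566,.208,.17,-166.5);print(get_state()['q'])"
```

```text
t 4.88 [0.576  0.1662 0.245 ] [178.03  -0.94 170.06] F [ 0.3 -0.1  0.4] delta [0.0159, 0.0368, 0.0766] [0.0372, -0.0092, -0.4094]
[14.94409881 17.93446707 -2.80187932 69.29059362  2.18139672 24.9040358 ]
```

send_rows --pt "0.005 0.012 0.02 0.012 -0.003 -0.13" --pt "0.01 0.024 0.05 0.025 -0.006 -0.27" --pt "0.016 0.037 0.076 0.037 -0.009 -0.41" --pt "0.016 0.037 0.076 0.037 -0.009 -0.41" --pt "0.016 0.037 0.076 0.037 -0.009 -0.41"

```text
t: 5.5
eef_pos: [0.5666, 0.2082, 0.1716]
tcp_rot: [180.0, 0.0, -166.9]
contact_force: [0.3, -0.2, 0.1]
gripper_width: 0.997
finger_force: 0.0
```

```bash
python3 -c "
from h import *
go(.566,.208,.065,-166.5);cam('wrist');save('wrist','w3.png')"
```

```text
t 5.5 [0.5666 0.2082 0.1716] [ 1.7999e+02  3.0000e-02 -1.6693e+02] F [ 0.3 -0.2  0.1] delta [0.0007, -0.0, 0.1066] [0.0002, 0.0005, -0.0075]
```

View pics/w3.png

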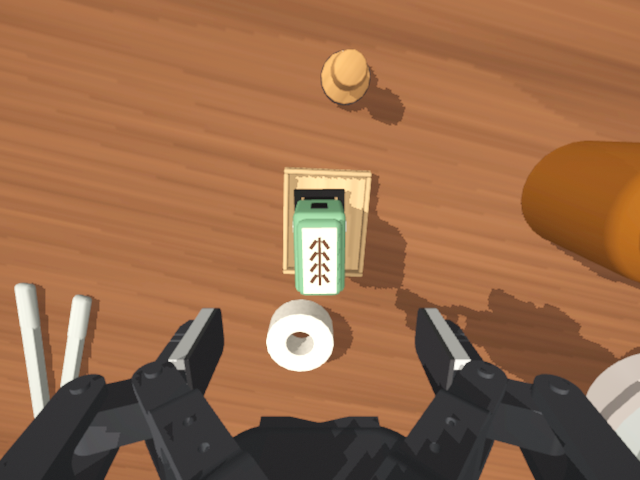

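The hood's label is centred at column 320 and square with the gripper, and nothing lies beside the fingers. Descending to grip.

send_rows --pt "0.001 0 0.035 0 0 -0.007" --pt "0.001 0 0.07 0 0 -0.007" --pt "0.001 0 0.095 0 0 -0.007" --pt "0.001 0 0.1065 0 0 -0.007" --pt "0.001 0 0.1065 0 0 -0.007"

```text
t: 6.18
eef_pos: [0.5654, 0.2079, 0.0645]
tcp_rot: [180.0, -0.0, -166.5]
contact_force: [1.0, -0.9, 0.8]
gripper_width: 0.999
finger_force: 0.0
```

send_rows --pt "0 0 0 0 0 0" --pt "0 0 0 0 0 0" --pt "0 0 0 0 0 0" --pt "0 0 0 0 0 0" --pt "0 0 0 0 0 0" --fingers 0

```text
t: 6.8
eef_pos: [0.5656, 0.2084, 0.0647]
tcp_rot: [180.0, 0.0, -166.4]
contact_force: [0.7, -0.8, 3.0]
gripper_width: 0.412
finger_force: 64.0
```

send_rows --pt "0 0 -0.02 0 0 0" --pt "0 0 -0.05 0 0 0" --pt "0 0 -0.08 0 0 0" --pt "0 0 -0.095 0 0 0" --pt "0 0 -0.095 0 0 0"

```text
t: 7.42
eef_pos: [0.5655, 0.2085, 0.1596]
tcp_rot: [180.0, 0.1, -166.4]
contact_force: [-0.7, -0.2, -1.7]
gripper_width: 0.412
finger_force: 63.7
```

```bash
python3 -c "
from h import *
go(.61,-.213,.16,162);print(get_state()['gripper_width'])"
```

```text
t 7.42 [0.5655 0.2085 0.1596] [ 1.7997e+02  6.0000e-02 -1.6638e+02] F [-0.7 -0.2 -1.7] delta [0.056, -0.4201, -0.0006] [0.0007, 0.0008, 0.5519]
0.41164179130160516
```

send_rows --pt "0.006 -0.042 0 0 0 0.055" --pt "0.011 -0.084 0 0 0 0.11" --pt "0.017 -0.126 0 0 0 0.165" --pt "0.022 -0.168 0 0 0 0.22" --pt "0.028 -0.21 0 0 0 0.275"

```text
t: 8.05
eef_pos: [0.5863, -0.0038, 0.1571]
tcp_rot: [180.0, -0.2, 177.8]
contact_force: [0.4, 0.2, -1.5]
gripper_width: 0.414
finger_force: 63.6
```

```bash
python3 -c "
from h import *
go(.61,-.213,.16,162)"
```

```text
t 8.05 [ 0.5863 -0.0038  0.1571] [179.99  -0.18 177.76] F [ 0.4  0.2 -1.5] delta [-0.0319, -0.2081, -0.003] [-0.0003, -0.0031, 0.2751]
```

send_rows --pt "-0.008 -0.05 -0.001 0 0 0.07" --pt "-0.016 -0.1 -0.001 0 0 0.14" --pt "-0.024 -0.15 -0.001 0 0 0.21" --pt "-0.032 -0.208 -0.001 0 0 0.275" --pt "-0.032 -0.208 -0.001 0 0 0.275"

```text
t: 8.68
eef_pos: [0.6106, -0.2153, 0.1578]
tcp_rot: [-179.9, -0.1, 161.8]
contact_force: [-0.2, 0.8, -1.0]
gripper_width: 0.412
finger_force: 63.5
```

send_rows --pt "0 0 0 0 0 0" --pt "0 0 0 0 0 0"

```text
t: 8.93
eef_pos: [0.611, -0.2101, 0.1593]
tcp_rot: [180.0, -0.1, 162.2]
contact_force: [0.2, 1.0, -1.6]
gripper_width: 0.412
finger_force: 63.5
```

```bash
python3 -c "
from h import *
go(.61,-.213,.16,162);cam('wrist');save('wrist','w4.png',None,1.25);cam('side')"
```

```text
t 8.93 [ 0.611  -0.2101  0.1593] [ 1.7998e+02 -1.1000e-01  1.6220e+02] F [ 0.2  1.  -1.6] delta [0.0001, -0.0031, -0.0007] [0.0004, -0.002, 0.0035]
```

View pics/w4.png

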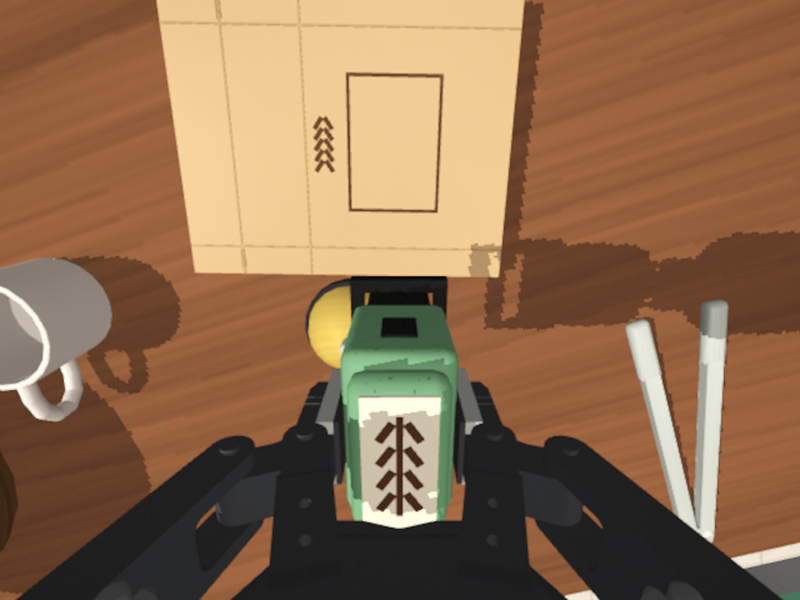

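The outline corners are at (347,73), (442,75), (437,211), (350,210) in the 1.25× view. The foot's front edge runs (350,280) to (447,278), and the stamp hangs straight.

```bash
python3 - <<'E'
from h import *
O=[(x/1.25,y/1.25) for x,y in((347,73),(442,75),(437,211),(350,210))]
for z in(.01,.014,.018,.022,.026):
    P=[ray('wrist',p,z) for p in O]
    print(z,np.mean(P,0).round(4),[np.linalg.norm(P[i]-P[(i+1)%4]).round(4) for i in range(4)],[np.degrees(np.arctan2(*(P[(i+1)%4]-P[i])[1::-1])).round(1) for i in range(4)])
s=get_state();T=np.load('wrist.npz')['M']
F=[ray('wrist',(x/1.25,y/1.25),s['eef_pos'][2]-.0607+.008) for x,y in((350,279),(447,277))];print(np.round(F,4),np.linalg.norm(F[0]-F[1]))
Ti=np.linalg.inv(tool(s))
print('foot front in tool',[(Ti@np.append(f,1)).round(4) for f in F])
# joint triangulation of outline centre: wrist vs side/scene
import itertools
from scipy.optimize import least_squares
o1=np.array([(537-400,153),(632-400,125),(662-400,172),(560-400,202)])/4+[240,170]
o2=np.array([(92,83),(205,60),(234,114),(117,137)])*.35+[290,295]
cw=np.mean(O,0)
f=lambda X:np.r_[proj('wrist',X)-cw,proj('scene',X)-o1.mean(0),proj('side',X)-o2.mean(0)]
r=least_squares(f,[.52,-.18,.02]);print(r.x,r.fun)
E
```

```text
0.01 [ 0.5224 -0.1844  0.01  ] [np.float64(0.0562), np.float64(0.0791), np.float64(0.0567), np.float64(0.0795)] [np.float64(71.2), np.float64(-18.2), np.float64(-108.4), np.float64(161.4)]
0.014 [ 0.5226 -0.1844  0.014 ] [np.float64(0.0554), np.float64(0.078), np.float64(0.0559), np.float64(0.0784)] [np.float64(71.2), np.float64(-18.2), np.float64(-108.4), np.float64(161.4)]
0.018 [ 0.5227 -0.1845  0.018 ] [np.float64(0.0546), np.float64(0.0768), np.float64(0.0551), np.float64(0.0772)] [np.float64(71.2), np.float64(-18.2), np.float64(-108.4), np.float64(161.4)]
0.022 [ 0.5229 -0.1845  0.022 ] [np.float64(0.0538), np.float64(0.0757), np.float64(0.0543), np.float64(0.0761)] [np.float64(71.2), np.float64(-18.2), np.float64(-108.4), np.float64(161.4)]
0.026 [ 0.5231 -0.1845  0.026 ] [np.float64(0.053), np.float64(0.0746), np.float64(0.0534), np.float64(0.075)] [np.float64(71.2), np.float64(-18.2), np.float64(-108.4), np.float64(161.4)]
[[ 0.5735 -0.2206  0.1071]
 [ 0.5858 -0.179   0.1071]] 0.043381674458185235
foot front in tool [array([ 0.0329, -0.0215,  0.0527,  1.    ]), array([0.0339, 0.0218, 0.0527, 1.    ])]
[ 0.52138589 -0.18413213  0.01651536] [-0.12939979  0.74978611  0.10761497 -0.52620697 -1.82018847  0.17533791]
```

```bash
python3 -c "
from h import *
go(.5225,-.1845,.1,161.6)"
```

```text
t 9.03 [ 0.6114 -0.2101  0.1598] [ 1.7999e+02 -6.0000e-02  1.6221e+02] F [-1.1 -0.8 -1.4] delta [0.0925, -0.0028, 0.0599] [0.0001, -0.001, 0.0106]
```

send_rows --pt "0.03 -0.001 0.0 0 -0.001 0.01" --pt "0.06 -0.002 0.01 0 -0.001 0.01" --pt "0.0925 -0.0028 0.04 0 -0.001 0.01" --pt "0.0925 -0.0028 0.06 0 -0.001 0.01" --pt "0.0925 -0.0028 0.06 0 -0.001 0.01"

```text
t: 9.65
eef_pos: [0.5213, -0.1845, 0.0991]
tcp_rot: [180.0, -0.1, 161.6]
contact_force: [0.3, -0.4, -1.6]
gripper_width: 0.41
finger_force: 63.6
```

send_rows --pt "0 0 0 0 0 0" --pt "0 0 0 0 0 0"

```text
t: 9.9
eef_pos: [0.5239, -0.186, 0.1012]
tcp_rot: [-180.0, 0.2, 161.6]
contact_force: [0.5, 0.0, -1.9]
gripper_width: 0.411
finger_force: 63.6
```

```bash
python3 -c "
from h import *
go(.5225,-.1845,.084,161.6);cam('side');cam('scene')
a=cv2.resize(np.load('side.npz')['f'][265:400,280:420,::-1],(400,386),interpolation=cv2.INTER_CUBIC)
b=cv2.resize(np.load('scene.npz')['f'][150:246,230:330,::-1],(400,386),interpolation=cv2.INTER_CUBIC)
cv2.imwrite('pics/p1.png',np.hstack([a,b]))"
```

```text
t 9.9 [ 0.5239 -0.186   0.1012] [-1.8000e+02  1.5000e-01  1.6156e+02] F [ 0.5  0.  -1.9] delta [0.0018, 0.0009, 0.0172] [-0.0001, 0.0027, -0.0008]
```

View pics/p1.png

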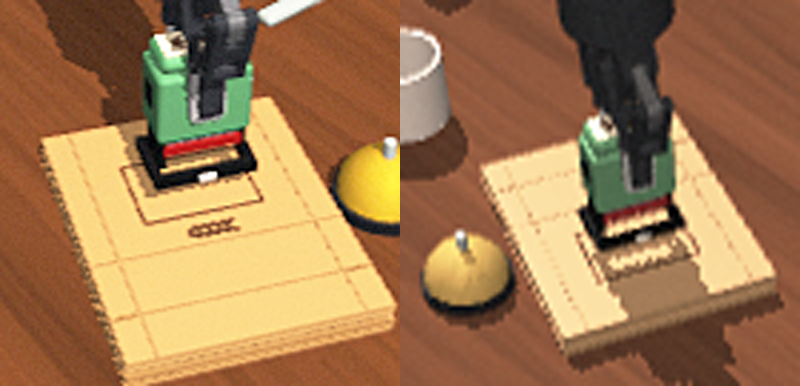

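Both views show the stamp square above the outline. Descending slowly.

send_rows --pt "0.001 0.0007 0.008 0 0.0015 0" --pt "0.001 0.0007 0.016 0 0.0015 0" --pt "0.001 0.0007 0.019 0 0.0015 0" --pt "0.001 0.0007 0.019 0 0.0015 0"

```text
t: 10.5
eef_pos: [0.5215, -0.1847, 0.0806]
tcp_rot: [180.0, -0.1, 161.5]
contact_force: [-0.2, 0.6, -1.6]
gripper_width: 0.414
finger_force: 63.8
```

send_rows --pt "0 0 0.001 0 0 0" --pt "0 0 0.001 0 0 0" --pt "0 0 0.002 0 0 0" --pt "0 0 0.002 0 0 0"

```text
t: 11.0
eef_pos: [0.522, -0.1848, 0.0795]
tcp_rot: [-180.0, -0.0, 161.5]
contact_force: [-0.8, -0.1, 3.0]
gripper_width: 0.409
finger_force: 64.3
```

```bash
python3 -c "
from h import *
go(.5225,-.1845,.076,161.6)"
```

```text
t 11.0 [ 0.522  -0.1848  0.0795] [-1.8000e+02 -3.0000e-02  1.6153e+02] F [-0.8 -0.1  3. ] delta [-0.0003, 0.0005, 0.0035] [-0.0001, -0.0005, -0.0012]
```

Contact is at about z 0.080. Pressing.

send_rows --pt "0 0 0.004 0 0 0" --pt "0 0 0.008 0 0 0" --pt "0 0 0.012 0 0 0" --pt "0 0 0.015 0 0 0" --pt "0 0 0.016 0 0 0"

```text
t: 11.62
eef_pos: [0.5222, -0.1849, 0.0634]
tcp_rot: [-180.0, -0.0, 161.5]
contact_force: [-2.6, 0.4, 9.0]
gripper_width: 0.41
finger_force: 65.0
```

send_rows --pt "0 0 0.001 0 0 0" --pt "0 0 0.001 0 0 0"

```text
t: 11.88
eef_pos: [0.5222, -0.1849, 0.0626]
tcp_rot: [-180.0, -0.0, 161.5]
contact_force: [-3.7, 0.5, 9.3]
gripper_width: 0.41
finger_force: 65.0
```

send_rows --pt "0.0002 0 0.0007 0 0 0" --pt "0.0003 0 0.0014 0 0 0"

```text
t: 12.12
eef_pos: [0.5222, -0.1849, 0.0614]
tcp_rot: [-180.0, 0.0, 161.5]
contact_force: [-3.1, -0.6, 9.8]
gripper_width: 0.413
finger_force: 65.1
```

send_rows --pt "0.0002 0 0.0006 0 0 0" --pt "0.0002 0 0.0012 0 0 0"

```text
t: 12.38
eef_pos: [0.5221, -0.1849, 0.0604]
tcp_rot: [-180.0, 0.0, 161.5]
contact_force: [-2.4, -0.6, 12.0]
gripper_width: 0.409
finger_force: 65.4
```

send_rows --pt "0 0 0.0004 0 0 0" --pt "0 0 0.0007 0 0 0"

```text
t: 12.62
eef_pos: [0.5222, -0.1849, 0.06]
tcp_rot: [-180.0, 0.1, 161.5]
contact_force: [-3.2, 0.2, 14.7]
gripper_width: 0.41
finger_force: 65.6
```

Card force is about 16.2 N. I'll hold it steady.

send_rows --pt "0 0 0.0001 0 0 0" --pt "0 0 0.0001 0 0 0" --pt "0 0 0.0001 0 0 0" --pt "0 0 0.0001 0 0 0" --pt "0 0 0.0001 0 0 0"

```text
t: 13.25
eef_pos: [0.5222, -0.1849, 0.0601]
tcp_rot: [-180.0, 0.1, 161.5]
contact_force: [-3.5, 1.1, 15.1]
gripper_width: 0.412
finger_force: 65.6
```

send_rows --pt "0 0 0 0 0 0" --pt "0 0 0 0 0 0" --pt "0 0 0 0 0 0"

```text
t: 13.62
eef_pos: [0.5222, -0.1849, 0.0601]
tcp_rot: [-180.0, 0.1, 161.5]
contact_force: [-4.6, 0.9, 14.8]
gripper_width: 0.41
finger_force: 65.6
```

send_rows --pt "0 0 -0.004 0 0 0" --pt "0 0 -0.009 0 0 0" --pt "0 0 -0.014 0 0 0" --pt "0 0 -0.019 0 0 0" --pt "0 0 -0.024 0 0 0"

```text
t: 14.25
eef_pos: [0.5214, -0.1846, 0.0826]
tcp_rot: [-180.0, -0.1, 161.5]
contact_force: [0.2, 0.8, -1.6]
gripper_width: 0.412
finger_force: 63.6
```

send_rows --pt "0 0 -0.015 0 0 0" --pt "0 0 -0.04 0 0 0" --pt "0 0 -0.075 0 0 0" --pt "0 0 -0.08 0 0 0" --pt "0 0 -0.08 0 0 0"

```text
t: 14.88
eef_pos: [0.5214, -0.1846, 0.1626]
tcp_rot: [-180.0, -0.0, 161.5]
contact_force: [-0.2, -0.5, -2.2]
gripper_width: 0.414
finger_force: 63.7
```

```bash
python3 -c "
from h import *
go(.5645,.2110,.15,-168.8);cam('side');cam('scene')
a=cv2.resize(np.load('side.npz')['f'][255:400,280:420,::-1],(400,400),interpolation=cv2.INTER_CUBIC)
b=cv2.resize(np.load('scene.npz')['f'][150:246,230:330,::-1],(400,400),interpolation=cv2.INTER_CUBIC)
cv2.imwrite('pics/p2.png',np.hstack([a,b]))"
```

```text
t 14.88 [ 0.5214 -0.1846  0.1626] [-1.8000e+02 -4.0000e-02  1.6153e+02] F [-0.2 -0.5 -2.2] delta [0.0845, 0.3889, 0.0126] [0.0001, -0.0008, -0.5178]
```

View pics/p2.png

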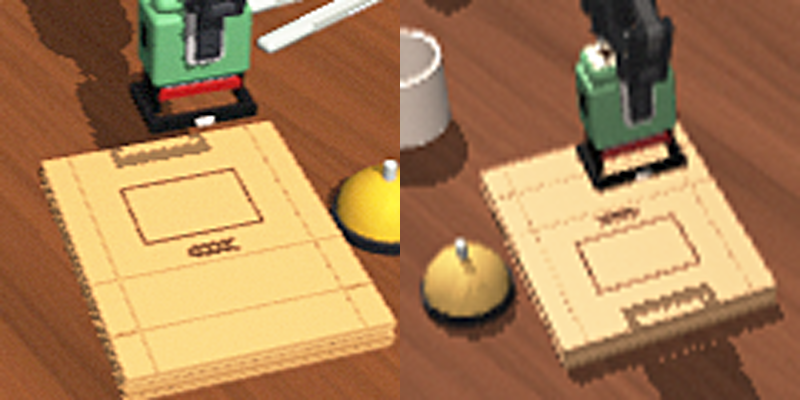

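The outline's interior shows no obvious mark, so I'll compare pixels before and after numerically.

```bash
python3 - <<'E'
from h import *
for n,(x,y) in(('side',(347,330)),('scene',(289,211))):
    a=cv2.imread(f'pics/{n}0.png').astype(int);b=np.load(n+'.npz')['f'][:,:,::-1].astype(int)
    A=a[y-4:y+5,x-8:x+9];B=b[y-4:y+5,x-8:x+9]
    print(n,A.mean((0,1)),B.mean((0,1)),np.abs(A-B).max(),A.std(),B.std())
E
```

```text
side [132.47058824 216.36601307 251.05882353] [132.83006536 216.74509804 251.17647059] 8 49.82421041957609 49.74160218288884
scene [159.23529412 219.70588235 249.81699346] [159.34640523 219.69281046 249.86928105] 4 39.07278696740023 39.0383376633717
```

No mark is rendered in the box. I'll check whether the hood slipped in the fingers by comparing the wrist view before and after the press.

```bash
python3 - <<'E'
from h import *
a=cv2.resize(cv2.imread('pics/w4.png'),(640,480),interpolation=cv2.INTER_AREA)
cam('wrist');b=np.load('wrist.npz')['f'][:,:,::-1].copy()
t=a[310:415,285:355]
r=cv2.matchTemplate(b,t,cv2.TM_CCOEFF_NORMED);print(cv2.minMaxLoc(r),'expected (285,310)')
t=a[222:250,280:360];r=cv2.matchTemplate(b,t,cv2.TM_CCOEFF_NORMED);print(cv2.minMaxLoc(r),'foot expected (280,222)')
E
```

```text
(-0.4300997257232666, 0.987794041633606, (139, 108), (285, 310)) expected (285,310)
(-0.6576579809188843, 0.9085021018981934, (274, 198), (280, 222)) foot expected (280,222)
```

There was no slip: hood and foot sit exactly where they did before. So the hood travelled its full 18 mm (19.9 mm of TCP travel less 1.8 mm of card give) at about 16 N, and the renderer simply doesn't draw the mark. Back to the tray.

send_rows --pt "0.008 0.039 0 0 0 -0.052" --pt "0.017 0.078 0 0 0 -0.104" --pt "0.025 0.117 0 0 0 -0.156" --pt "0.034 0.156 0 0 0 -0.207" --pt "0.042 0.195 0 0 0 -0.259"

```text
t: 15.65
eef_pos: [0.5426, 0.0149, 0.1615]
tcp_rot: [180.0, -0.2, 176.5]
contact_force: [-0.0, -0.4, -0.5]
gripper_width: 0.412
finger_force: 63.5
```

send_rows --pt "0 0 0 0 0 0"

```text
t: 15.78
eef_pos: [0.5429, 0.0159, 0.1616]
tcp_rot: [180.0, -0.2, 176.6]
contact_force: [-0.5, -1.5, -1.8]
gripper_width: 0.412
finger_force: 63.7
```

```bash
python3 -c "
from h import *
go(.5645,.2110,.15,-168.8)"
```

```text
t 15.78 [0.5429 0.0159 0.1616] [ 1.7997e+02 -1.6000e-01  1.7659e+02] F [-0.5 -1.5 -1.8] delta [-0.01, 0.196, 0.0117] [0.001, -0.0026, -0.2549]
```

send_rows --pt "-0.002 0.045 0 0 0 -0.06" --pt "-0.005 0.09 0 0 0 -0.12" --pt "-0.007 0.14 0.005 0 0 -0.18" --pt "-0.01 0.196 0.01 0.001 -0.0026 -0.255" --pt "-0.01 0.196 0.01 0.001 -0.0026 -0.255"

```text
t: 16.4
eef_pos: [0.5655, 0.211, 0.1512]
tcp_rot: [-180.0, 0.0, -168.8]
contact_force: [-0.2, -0.4, -1.5]
gripper_width: 0.411
finger_force: 63.7
```

send_rows --pt "0 0 0 0 0 0" --pt "0 0 0 0 0 0" --pt "0 0 0 0 0 0"

```text
t: 16.77
eef_pos: [0.5659, 0.2073, 0.1529]
tcp_rot: [-179.9, 0.1, -169.1]
contact_force: [0.6, -0.1, -2.5]
gripper_width: 0.414
finger_force: 63.7
```

```bash
python3 -c "
from h import *
go(.5645,.2110,.075,-168.8);go(.5645,.2110,.0655,-168.8)"
```

```text
t 16.77 [0.5659 0.2073 0.1529] [-1.7994e+02  9.0000e-02 -1.6913e+02] F [ 0.6 -0.1 -2.5] delta [0.0008, 0.004, 0.0779] [-0.001, 0.0016, -0.0058]
t 16.77 [0.5659 0.2073 0.1529] [-1.7994e+02  9.0000e-02 -1.6913e+02] F [ 0.6 -0.1 -2.5] delta [0.0008, 0.004, 0.0874] [-0.001, 0.0016, -0.0058]
```

send_rows --pt "0.001 0.003 0.02 0 0.001 -0.006" --pt "0.001 0.003 0.045 0 0.001 -0.006" --pt "0.001 0.003 0.065 0 0.001 -0.006" --pt "0.001 0.003 0.078 0 0.001 -0.006" --pt "0.001 0.003 0.082 0 0.001 -0.006"

```text
t: 17.4
eef_pos: [0.5641, 0.2107, 0.0702]
tcp_rot: [-179.9, -0.0, -168.7]
contact_force: [0.2, 0.0, -2.0]
gripper_width: 0.41
finger_force: 63.7
```

send_rows --pt "0 0 0 0 0 0" --pt "0 0 0.001 0 0 0" --pt "0 0 0.001 0 0 0"

```text
t: 17.77
eef_pos: [0.5648, 0.2115, 0.0703]
tcp_rot: [-180.0, 0.1, -168.7]
contact_force: [0.9, 0.1, -1.5]
gripper_width: 0.41
finger_force: 63.7
```

```bash
python3 -c "
from h import *
go(.5645,.2110,.0650,-168.8)"
```

```text
t 17.77 [0.5648 0.2115 0.0703] [-1.7996e+02  9.0000e-02 -1.6868e+02] F [ 0.9  0.1 -1.5] delta [0.0004, -0.0004, 0.0053] [-0.0007, 0.0016, 0.0022]
```

send_rows --pt "0 0 0.002 0 0.001 0" --pt "0 0 0.004 0 0.001 0" --pt "0 0 0.005 0 0.001 0" --pt "0 0 0.005 0 0.001 0"

```text
t: 18.27
eef_pos: [0.5644, 0.2113, 0.0651]
tcp_rot: [-180.0, -0.0, -168.7]
contact_force: [-1.9, -2.1, 3.4]
gripper_width: 0.409
finger_force: 64.3
```

send_rows --pt "0 0 0.0005 0 0 0" --pt "0 0 0.0005 0 0 0"

```text
t: 18.52
eef_pos: [0.5644, 0.2113, 0.0644]
tcp_rot: [-180.0, -0.0, -168.7]
contact_force: [-2.0, -0.4, 4.7]
gripper_width: 0.411
finger_force: 64.3
```

send_rows --pt "0 0 -0.0008 0 0 0" --pt "0 0 -0.0008 0 0 0"

```text
t: 18.77
eef_pos: [0.5644, 0.2113, 0.0651]
tcp_rot: [-180.0, -0.0, -168.7]
contact_force: [-1.1, -0.7, 3.3]
gripper_width: 0.409
finger_force: 64.3
```

send_rows --pt "0 0 0 0 0 0" --pt "0 0 0 0 0 0" --pt "0 0 0 0 0 0" --pt "0 0 0 0 0 0" --pt "0 0 0 0 0 0" --fingers 1

```text
t: 19.4
eef_pos: [0.5644, 0.2113, 0.065]
tcp_rot: [-179.9, -0.0, -168.7]
contact_force: [-0.1, -0.1, 0.3]
gripper_width: 0.997
finger_force: 0.0
```

send_rows --pt "0 0 -0.01 0 0 0" --pt "0 0 -0.04 0 0 0" --pt "0 0 -0.09 0 0 0" --pt "0 0 -0.13 0 0 0" --pt "0 0 -0.15 0 0 0"

```text
t: 20.02
eef_pos: [0.5656, 0.2119, 0.2188]
tcp_rot: [-180.0, 0.2, -168.7]
contact_force: [0.0, 0.4, 0.3]
gripper_width: 1.002
finger_force: 0.0
```

send_rows --pt "0 0 0 0 0 0" --pt "0 0 0 0 0 0" --pt "0 0 0 0 0 0"

```text
t: 20.4
eef_pos: [0.5636, 0.2111, 0.2136]
tcp_rot: [-179.9, -0.2, -168.7]
contact_force: [-0.1, -0.3, -0.4]
gripper_width: 0.997
finger_force: 0.0
```

```bash
python3 -c "
from h import *
cam('wrist');save('wrist','w5.png')"
```

```text
(no output)
```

View pics/w5.png

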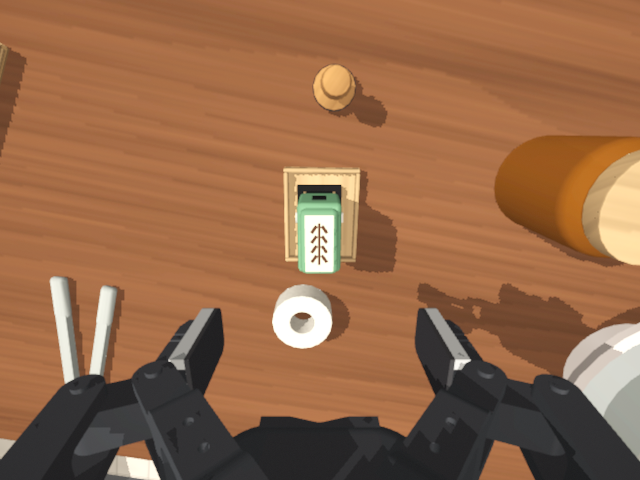

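The stamp stands upright and centred in the tray (label at about (320,245)), square with its walls, and nothing else has moved.

```bash
python3 -c "
from h import *
print(hand_in())"
```

```text
the job is handed in; nothing more can be done
None
```

I pressed the stamp fully home inside the outline at about 16 N for 1 s, lifted it straight off, stood it back upright in its tray and handed the job in at about 20 s; the cameras showed no ink on the card, so the print itself is inferred from the hood's full travel and the force, with no slip in the grip.

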